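# Tighten the anchor eye with a tommy bar

### The arm

A 6-joint arm with a two-finger parallel gripper is mounted at the origin on the work surface. World frame = base frame: x ahead of the robot, y to its left, z up, the work surface at z = 0. Lengths are in m, angles in rad, forces in N, time in s.
With the tool pointing down it reaches from about 0.3 to 0.85 m from the base axis. Payload 5.4 kg.
Tool frame: the origin (TCP) lies at the very end of the fingers, on their centre line; the grasp point (between the pads) lies 19 mm behind it; z points along the fingers, y is the line along which they close (so a half turn about z gives the same grasp; the last joint's range is limited). The gripper opens to 85 mm and grips with 20 to 120 N. Pads are 22 mm wide; open, the fingers measure 114 mm over their backs; the gripper's body (76 mm by 85 mm) begins 54 mm behind the grasp point. The pads swing forward as they close: fully open they stand 13 mm farther back than shut.
Start: joints at [-1.41, 0.158, 1.597, -0, 1.386, -0.21], TCP at [0.208, -0.536, 0.231] pointing down, gripper open.
Joint ranges: [-2.91, 2.91], [-0.94, 2.29], [0.18, 2.7], [-1.29, 4.43], [0.17, 2.64], [-3, 3]. Speed limits (rad/s): [2.57, 2.57, 3.14, 3.14, 3.14, 3.14].

### API

Orientations are given as [roll, pitch, yaw] about the fixed x, y, z axes, in that order (R = Rz(yaw) Ry(pitch) Rx(roll)).
In Python, from rig import telemetry, optics, manip gives the robot as it stands.
- The arm moves only by the tool move_arm, never from a script. Its argument "rows" is one flat list of numbers, 6 for each row, row after row: the shift along the tool's x, y, z in normalised numbers (1 is 0.4 m), then the turn, a rotation vector about the tool's x, y, z in parts of the range, where 1.0 means 4 rad. In form: [tx, ty, tz, rx, ry, rz, tx, ty, tz, rx, ry, rz, ...]. A call has 1 to 12 rows; each row is the pose to reach, as a shift and turn from the pose commanded when the call began, along the tool's axes at that moment; what a row does not reach only later rows make up. A row lasts 1/10 s, in which the tool goes at most 50 mm and 8.59 degrees, less where a joint would pass 70% of its speed; a pose out of reach is approached as far as the arm can. A call with a gripper value outside its range is refused whole. "fingers" is the opening, from 0 (shut) to 1 (fully open), set as the call begins (left out, the last holds). The fingers move at their own pace and stop on an object; "force" is the grip in N (left out, the last holds). Time passes only in rows, so rows that repeat a pose let the fingers close. It gives the time, the measured TCP pose, the force, the opening and the grip force at its end, in the units of the state.
- telemetry.sense(): the state, without advancing time (a new reading comes with each control period).
- optics.grab_frame(name): name is "side" or "top" or "wrist"; returns the picture (480x640x3 uint8, blue, green, red); there is no depth.
- optics.camera_info(name): a dict with "fx", "fy", "cx", "cy" (pixels), "R" (3x3) and "t" (3): a world point X has camera coordinates R X + t. Camera axes: x right, y down, z forward; pixel columns grow to the right and rows downward; lengths in m; the calibration is good to about 2 mm. A picture is of the moment at which its call begins: read the wrist's pose just before it. camera_info takes no time and is no camera call; for the wrist camera it gives the pose at the moment of the call.
- manip.sign_off(): hands the job in; it is judged then, once.
The state is a dict: "time": time; "qpos": joint angles; "joint_vel": joint speeds; "tau": joint torques, N m; "tool_pos": TCP position; "tcp_rot": TCP orientation; "force": force on the tool from outside, world axes, zero at the start; "wrist_torque": the same for the moment, N m; "opening": finger opening in m; "finger_force": force on a finger pad.
Only numpy, scipy, OpenCV 4.12 (cv2) and the standard library are available. Lean on these libraries where they do the work, as an engineer would, in place of code of your own. Each camera call takes 0.05 s, during which the arm holds its last target. There are 200 camera calls.

### The job

The screw eye in the anchor block is not yet tight. Take the wood-handled steel tommy bar from its V-rest, slide its shank through the loop of the eye and turn the eye clockwise (seen from above) until it comes up hard against its stop; lean on it there for a moment until it is snug, clearly stiffer than it turned, but do not force it. Then draw the bar out and lay it back in its rest. Turn the eye only with the bar, and leave the hook block and everything else on the bench alone.

Things in the scene. Friction and masses are not known exactly. Their poses are not given: they have to be found in the camera images.
- anchor: beech block fixed to the bench, 90 x 90 x 50 high, with the screw eye upright at its centre; origin at the centre of its underside, z up
- eye_loop (a point): centre of the eye's steel loop, 88 mm above the bench on the anchor's centre line; x is the loop's normal (the way through; either side will do), horizontal; z up. A ring of 6 mm round wire, 18 mm inside and 30 mm outside diameter; below it a 10 mm neck and, on the block, a collar 28 mm across and 6 high
- bar: tommy bar, about 0.12 kg: square wooden handle 70 long, 22 x 22, and round steel shank 12 diameter, 120 long with its last 6 mm tapered to 5 mm; origin on the axis where handle meets shank, x along the shank towards the tip (handle to -x)
- bar_grip (a point): middle of the bar's handle, 35 mm behind bar's origin, on the axis; axes as bar
- bar_shank (a point): middle of the shank, 60 mm in front of bar's origin, on the axis. In the loop it has 3 mm to spare all round and swings about 0.7 rad either way from the loop's normal before it bears on both sides and turns the eye. At the stop the eye is snug from 30 N between bar and eye (both sides added; about 0.25 N m about the eye's axis), and forced above 80 N (about 0.6 N m)
- bar_tip (a point): tip end of the bar, 120 mm in front of bar's origin
- rest: plywood V-rest fixed to the bench: foot 130 x 70 x 12, two upright forks 80 mm apart (at x = -40 and +40 mm, each 10 mm thick) with 90 degree V notches open to the top, apex 45 mm and horn tips about 65 mm above the bench; origin at the centre of its underside, x along the bar that lies in it (handle towards -x at the start, overhanging)
- rest_bar (a point): where the middle of the bar's shank belongs in the rest: on the axis of a bar lying in both V notches, midway between the forks, 53.5 mm above the bench
- hook_block: like the anchor block, 90 x 90 x 50, fixed, but with an open cup hook instead of an eye (104 mm high in all); leave alone; origin at the centre of its underside
- cup: clear plastic cup, 60 diameter, 60 high; bystander; origin under its centre
- tape_roll: roll of paper tape lying flat, 70 diameter, 24 high; bystander; origin under its centre
- marker: blue marker pen 130 x 13 x 13 lying along its x; bystander; origin under its centre
- steel_rule: flat steel rule 160 x 20 x 4 lying along its x; bystander; origin under its centre
- file_tool: screwdriver 170 long lying on the bench; bystander
- oil_jar: small amber jar 50 diameter, 60 high; bystander; origin under its centre
- pumice: terracotta-coloured polishing stone, a disc 44 diameter, 30 high; bystander; origin under its centre
- eye: the screw eye, turning on the anchor's vertical centre line; origin at the top of the block (z 50), x along the loop's normal. Clockwise from the anchor's x it starts at -0.1 to 0.8 rad and stops hard, collar tight on the wood, at a place between 1.0 and 1.4 rad that only feel can tell. It takes about 0.12 N m to turn either way (dry friction, stays where left)
There are look-alikes about, which are no part of the job. Leave any orange look-alike of the rest alone. Of the things shaped like the bar, the wooden one is meant.

How it is judged:
By the outcome, as a careful person would: the job done as asked, in the order asked, and still so for the second after the job is handed in, with the robot touching nothing.
It also fails if it takes over 70 s, if anything falls off the work surface, if the arm or the gripper's body presses on something with over 40 N, if the wrist force passes 120 N, or if a joint passes its speed limit or range.

## Working session

There is one attempt and no reset: what is moved stays moved. The work goes in short steps, Python scripts to look and compute and a tool call to move; the robot and the scene stay as the last step left them, time stands still between calls to the robot, and variables do not carry over. Pictures are saved under pics/ and viewed, at most 10 in all, crops included, and the job is handed in when it is done.

Besides the shell and the picture viewer there is one more tool, called after "Call:" by a JSON object that holds its "op" and its "data". move_arm: Moves the arm, as the interface text tells. Its arguments: {"type":"object","properties":{"rows":{"type":"array","items":{"type":"number"}},"fingers":{"type":"number"},"force":{"type":"number"}},"required":["rows"]}

```bash
ls; mkdir -p pics; python3 - <<'E'
from rig import telemetry, optics
import cv2,numpy as np
print(telemetry.sense())
for n in("top","side"):
    f=optics.grab_frame(n); cv2.imwrite(f"pics/{n}0.png",f)
    c=optics.camera_info(n); print(n,c, -np.array(c["R"]).T@c["t"])
E
```

```text
pics
{'time': 0.0, 'qpos': array([-1.41011617e+00,  1.59083736e-01,  1.59825362e+00,  5.97820895e-06,
        1.38621911e+00, -2.10107953e-01]), 'joint_vel': array([ 0.00015461, -0.00167196,  0.00018015,  0.00171024, -0.00158377,
       -0.00101925]), 'tau': array([ 1.38760563e-03, -3.95993149e+01, -3.31437564e+01, -1.02675364e-05,
        8.34953767e-03,  4.17766455e-05]), 'tool_pos': array([ 0.20822825, -0.53531093,  0.23028672]), 'tcp_rot': array([-3.13967325e+00, -4.15328452e-04,  3.70786608e-01]), 'force': array([-0.5149431 , -0.23365354, -0.21641272]), 'wrist_torque': array([0.00315637, 0.01560422, 0.01200781]), 'finger_force': 0.0, 'opening': 0.08562944672851415}
top {'fx': 462.7323848265196, 'fy': 462.7323848265196, 'cx': 311.0232527449278, 'cy': 236.79018779384714, 'R': array([[-1.94290423e-02, -9.99801825e-01, -4.33858547e-03],
       [-9.84507126e-01,  1.98878101e-02, -1.74213072e-01],
       [ 1.74264833e-01,  8.86575167e-04, -9.84698422e-01]]), 't': array([-0.10541659,  0.51029153,  1.24289283])} [ 0.28374499 -0.11664619  1.3123167 ]
side {'fx': 488.8115240454265, 'fy': 488.8115240454265, 'cx': 319.19604310971454, 'cy': 246.01598078838623, 'R': array([[-0.77628397, -0.63035051, -0.00643627],
       [-0.34789505,  0.43690657, -0.82950689],
       [ 0.52569214, -0.64169376, -0.55845939]]), 't': array([0.29927762, 0.28234147, 0.84668616])} [-0.11454665  0.60860618  0.70897025]
```

View pics/top0.png

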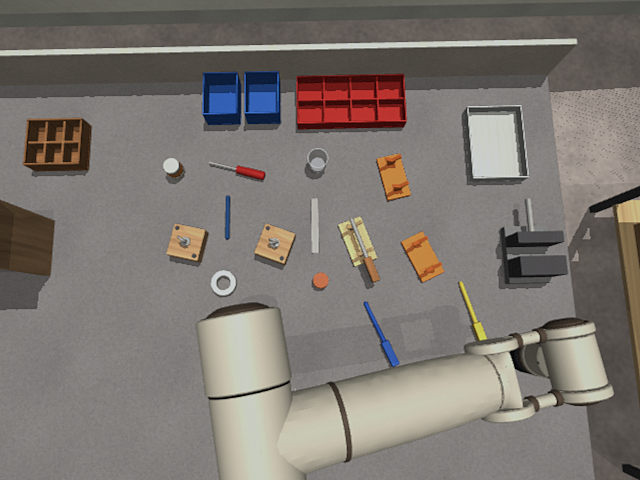

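View pics/side0.png

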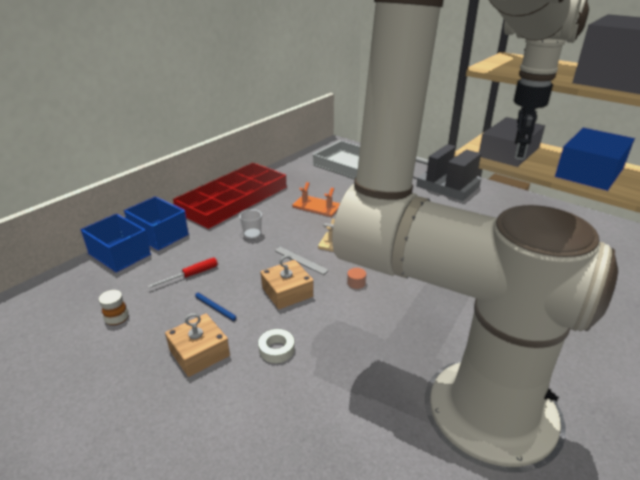

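The top view shows the plywood rest and bar at about (358,243), with the handle at (372,268). The two blocks are at (187,243) and (275,244). I'll zoom in to tell the eye from the hook.

```bash
cat > h.py <<'E'
import numpy as np,cv2
from rig import telemetry, optics
def ray(n,u,v,z,c=None):
    c=c or optics.camera_info(n);R=np.array(c["R"]);o=-R.T@c["t"]
    d=R.T@np.array([(u-c["cx"])/c["fx"],(v-c["cy"])/c["fy"],1]);return o+d*(z-o[2])/d[2]
def proj(n,X,c=None):
    c=c or optics.camera_info(n);p=np.array(c["R"])@np.array(X)+c["t"];return np.array([c["cx"]+c["fx"]*p[0]/p[2],c["cy"]+c["fy"]*p[1]/p[2]])
E
python3 - <<'E'
from h import *
t=cv2.imread("pics/top0.png");s=cv2.imread("pics/side0.png")
z=lambda im,x,y,w,h:cv2.resize(im[y:y+h,x:x+w],(400,300),interpolation=cv2.INTER_CUBIC)
a=np.vstack([np.hstack([z(t,160,210,80,60),z(t,240,210,80,60)]),np.hstack([z(s,155,310,80,60),z(s,247,247,80,60)])])
cv2.imwrite("pics/z0.png",a)
cv2.imwrite("pics/z1.png",cv2.resize(t[205:295,320:440],(800,600),interpolation=cv2.INTER_CUBIC))
# block tops
hsv=cv2.cvtColor(t,cv2.COLOR_BGR2HSV)
for x0,x1 in((160,215),(248,302)):
    m=cv2.inRange(hsv,(5,60,120),(25,200,255));k=np.zeros_like(m);k[215:272,x0:x1]=m[215:272,x0:x1]
    c=max(cv2.findContours(k,0,2)[0],key=cv2.contourArea);r=cv2.minAreaRect(c);print(r)
    b=[ray("top",*p,.05)[:2] for p in cv2.boxPoints(r)];print(np.round(b,3), np.mean(b,0))
E
```

```text
((185.38235473632812, 241.47061157226562), (32.49977111816406, 33.22737503051758), 14.03624439239502)
[[0.468 0.286]
 [0.558 0.267]
 [0.534 0.178]
 [0.444 0.199]] [0.50130448 0.23255404]
((274.3013610839844, 242.86300659179688), (32.3033561706543, 32.537437438964844), 20.556047439575195)
[[ 0.467  0.044]
 [ 0.552  0.012]
 [ 0.518 -0.072]
 [ 0.434 -0.039]] [ 0.49242562 -0.01366174]
```

View pics/z0.png

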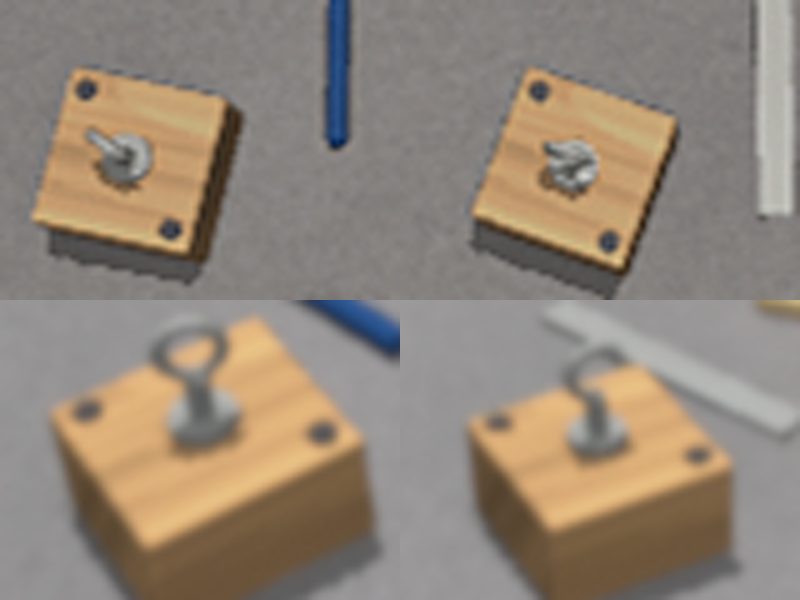

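View pics/z1.png

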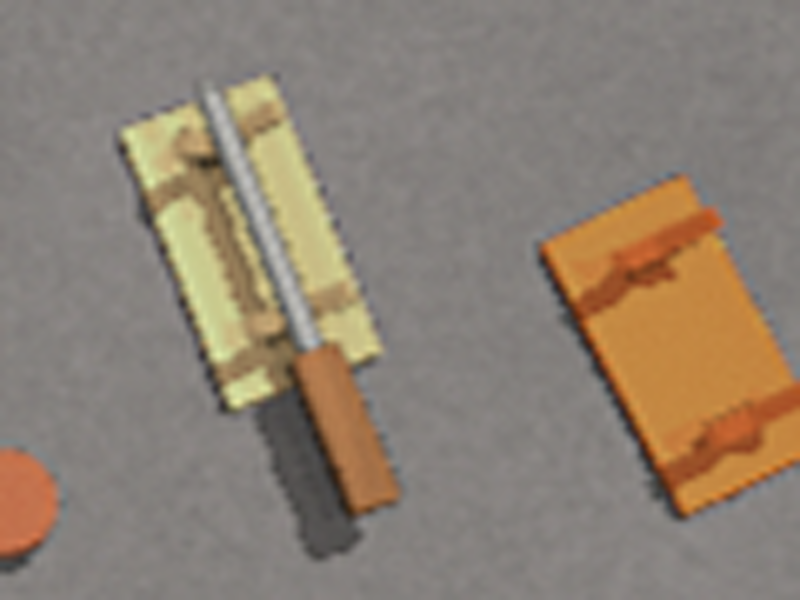

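The left block carries the closed eye and the right one the hook. In the top view the bar tip is near (351.5,218.5) and the handle end near (376,281). Next I'll measure the bar's axis.

```bash
cat >> h.py <<'E'
from scipy.spatial.transform import Rotation as Ro
def state():
    s=telemetry.sense();return s,np.array(s["tool_pos"]),Ro.from_euler("xyz",s["tcp_rot"])
def delta(p,yaw,tilt=None):
    s,p0,R0=state();R1=Ro.from_euler("xyz",[np.pi,0,yaw])
    print("at",p0.round(4),np.round(s["tcp_rot"],4),"row",(R0.inv().apply(np.array(p)-p0)).round(4),(R0.inv()*R1).as_rotvec().round(4))
E
python3 - <<'E'
from h import *
t=cv2.imread("pics/top0.png");hsv=cv2.cvtColor(t,cv2.COLOR_BGR2HSV)
tip=ray("top",351.5,218.5,.0535);o=ray("top",366.5,257.5,.0535);e=ray("top",376.2,281.2,.0535)
print(tip,o,e,np.linalg.norm(tip-o),np.linalg.norm(e-o))
m=cv2.inRange(hsv,(5,110,60),(15,220,215));k=np.zeros_like(m);k[250:290,355:390]=m[250:290,355:390]
c=max(cv2.findContours(k,0,2)[0],key=cv2.contourArea);r=cv2.minAreaRect(c);print(r)
b=np.array([ray("top",*p,.0645)[:2] for p in cv2.boxPoints(r)]);print(b.round(4),b.mean(0))
d=tip-e;yaw=np.arctan2(d[1],d[0]);print(yaw)
g=b.mean(0);delta([*g,.20],yaw)
for n,p in(("jar",(172,168)),("tape",(223,283)),("cup",(317,160)),("pumice",(320,281)),("blue",(390,350))):print(n,ray("top",*p,.02).round(3))
E
```

```text
[ 0.55589387 -0.22906237  0.0535    ] [ 0.44584635 -0.26634423  0.0535    ] [ 0.3805305 -0.2900472  0.0535   ] 0.1161911943140131 0.06948375435612261
((371.2100830078125, 268.79583740234375), (25.455842971801758, 8.158924102783203), 67.61986541748047)
[[ 0.4417 -0.2543]
 [ 0.4498 -0.2751]
 [ 0.3854 -0.2986]
 [ 0.3774 -0.2779]] [ 0.41356715 -0.27647536]
0.33468025031280063
at [ 0.2083 -0.5354  0.2304] [-3.1399e+00 -3.0000e-04  3.7080e-01] row [ 0.2852 -0.1669  0.0308] [-0.0017 -0.0003  0.0361]
jar [0.724 0.286 0.02 ]
tape [0.387 0.133 0.02 ]
cup [ 0.74  -0.137  0.02 ]
pumice [ 0.387 -0.138  0.02 ]
blue [ 0.196 -0.324  0.02 ]
```

Units first: shifts go in shares of 0.4 m and turns go in shares of 4 rad. So 0.285 m is 0.7125, -0.167 m is -0.4175, 0.03 rad is 0.0075.

Call:
{"op": "move_arm", "data": {"rows": [0.7125, -0.4175, 0.075, 0, 0, 0.0075, 0.7125, -0.4175, 0.075, 0, 0, 0.0075, 0.7125, -0.4175, 0.075, 0, 0, 0.0075, 0.7125, -0.4175, 0.075, 0, 0, 0.0075, 0.7125, -0.4175, 0.075, 0, 0, 0.0075, 0.7125, -0.4175, 0.075, 0, 0, 0.0075, 0.7125, -0.4175, 0.075, 0, 0, 0.0075, 0.7125, -0.4175, 0.075, 0, 0, 0.0075, 0.7125, -0.4175, 0.075, 0, 0, 0.0075, 0.7125, -0.4175, 0.075, 0, 0, 0.0075], "fingers": 1}}

```text
time: 1.1
tool_pos: [0.4129, -0.2778, 0.2013]
tcp_rot: [3.141, 0.0, 0.34]
force: [0.3, -0.2, -0.8]
opening: 0.0855
finger_force: 0.0
```

```bash
python3 - <<'E'
from h import *
c=optics.camera_info("wrist");f=optics.grab_frame("wrist");cv2.imwrite("pics/w0.png",f)
print(state()[0]["tool_pos"],state()[0]["tcp_rot"]);R=np.array(c["R"]);print(-R.T@c["t"],R,c["fx"],c["cx"],c["cy"])
import pickle;pickle.dump(c,open("w0.pkl","wb"))
E
```

```text
[ 0.41284967 -0.27805046  0.20135746] [3.14135407e+00 2.54599558e-04 3.39113308e-01]
[ 0.48911154 -0.2510102   0.34309545] [[ 0.33417931 -0.94250898  0.00100458]
 [-0.89443732 -0.31679844  0.31562735]
 [-0.29716336 -0.10637466 -0.94888269]] 376.5831404817645 323.00524689729576 238.23712958472825
```

View pics/w0.png

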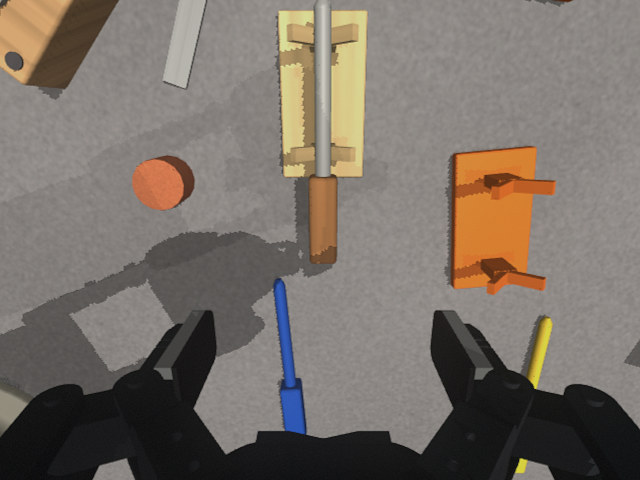

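The wrist view shows the bar almost vertical. Its tip is near (321,4), the handle–shank joint near (323,177) and the handle end near (324,262). The rest and shank line up.

```bash
python3 - <<'E'
from h import *
import pickle;c=pickle.load(open("w0.pkl","rb"))
f=cv2.imread("pics/w0.png");h=cv2.cvtColor(f,cv2.COLOR_BGR2HSV)
m=cv2.inRange(h,(5,100,40),(16,230,215));rows=[]
for v in range(185,240,5):
    x=np.where(m[v,300:350])[0]+300; rows.append((x[0]+x[-1])/2);
print(rows,len(x))
a=ray("w",rows[0],185,.0645,c);b=ray("w",rows[-1],235,.0645,c)
s1=ray("w",321.7,20,.0585,c);s2=ray("w",323,170,.0585,c);o=ray("w",323,177,.0645,c)
print(a,b,s1,s2,o)
d=s1-b;yaw=np.arctan2(d[1],d[0]);d2=s1-s2;print(yaw,np.arctan2(d2[1],d2[0]))
g=o[:2]-.035*np.array([np.cos(yaw),np.sin(yaw)]);print(g)
delta([*g,.0345],yaw)
E
```

```text
[np.float64(322.5), np.float64(322.5), np.float64(322.5), np.float64(322.5), np.float64(322.5), np.float64(322.5), np.float64(322.5), np.float64(322.5), np.float64(322.5), np.float64(322.5), np.float64(323.0)] 27
[ 0.44111364 -0.26792627  0.0645    ] [ 0.40436166 -0.28135203  0.0645    ] [ 0.54443697 -0.23077244  0.0585    ] [ 0.45089616 -0.26485913  0.0585    ] [ 0.44685145 -0.26628691  0.0645    ]
0.34651885780680125 0.3494492209772076
[ 0.41393182 -0.27817381]
at [ 0.4128 -0.2781  0.2014] [3.1414e+00 3.0000e-04 3.3910e-01] row [0.001  0.0004 0.1669] [ 0.0002  0.0003 -0.0074]
```

Scaled: 0.167 m is 0.4175, 0.001 m is 0.0025, -0.007 rad is -0.0018.

Call:
{"op": "move_arm", "data": {"rows": [0.0025, 0, 0.1, 0, 0, -0.0018, 0.0025, 0, 0.2, 0, 0, -0.0018, 0.0025, 0, 0.3, 0, 0, -0.0018, 0.0025, 0, 0.375, 0, 0, -0.0018, 0.0025, 0, 0.4175, 0, 0, -0.0018, 0.0025, 0, 0.4175, 0, 0, -0.0018, 0.0025, 0, 0.4175, 0, 0, -0.0018]}}

```text
time: 1.85
tool_pos: [0.4142, -0.2777, 0.0348]
tcp_rot: [3.141, -0.0, 0.346]
force: [-0.3, -0.0, 0.6]
opening: 0.0852
finger_force: 0.0
```

Call:
{"op": "move_arm", "data": {"rows": [0, 0, 0, 0, 0, 0, 0, 0, 0, 0, 0, 0, 0, 0, 0, 0, 0, 0, 0, 0, 0, 0, 0, 0, 0, 0, 0, 0, 0, 0, 0, 0, 0, 0, 0, 0, 0, 0, 0, 0, 0, 0, 0, 0, 0, 0, 0, 0, 0, 0, 0, 0, 0, 0, 0, 0, 0, 0, 0, 0], "fingers": 0, "force": 90}}

```text
time: 2.85
tool_pos: [0.4147, -0.277, 0.0347]
tcp_rot: [3.141, -0.0, 0.348]
force: [-0.9, -0.1, 4.3]
opening: 0.0205
finger_force: 88.0
```

Scaled: -0.215 m is -0.5375, -0.19 m is -0.475.

Call:
{"op": "move_arm", "data": {"rows": [0, 0, -0.05, 0, 0, 0, 0, 0, -0.15, 0, 0, 0, 0, 0, -0.25, 0, 0, 0, 0, 0, -0.375, 0, 0, 0, 0, 0, -0.475, 0, 0, 0, 0, 0, -0.5375, 0, 0, 0, 0, 0, -0.5375, 0, 0, 0, 0, 0, -0.5375, 0, 0, 0]}}

```text
time: 3.65
tool_pos: [0.414, -0.2761, 0.2479]
tcp_rot: [-3.14, 0.001, 0.348]
force: [-0.0, 0.8, -2.0]
opening: 0.0207
finger_force: 88.3
```

```bash
python3 - <<'E'
from h import *
delta([.531,.130,.25],2.57)
print(state()[0]["qpos"].round(2),state()[0]["force"],state()[0]["wrist_torque"])
E
```

```text
at [ 0.414  -0.2761  0.2479] [-3.1399e+00  8.0000e-04  3.4800e-01] row [ 0.2485 -0.3419 -0.0017] [-1.800e-03 -1.500e-03 -2.222e+00]
[-0.83 -0.06  1.79 -0.    1.41  0.39] [-0.04620692  0.75828833 -1.98437212] [-0.01003838  0.10007019  0.01757717]
```

Scaled: -0.342 m is -0.855, 0.2485 m is 0.6213, -1.68 rad is -0.42.

Call:
{"op": "move_arm", "data": {"rows": [0.05, -0.07, 0, 0, 0, -0.035, 0.1, -0.14, 0, 0, 0, -0.07, 0.155, -0.2125, 0, 0, 0, -0.105, 0.2075, -0.285, 0, 0, 0, -0.14, 0.26, -0.355, 0, 0, 0, -0.175, 0.31, -0.4275, 0, 0, 0, -0.21, 0.3625, -0.5, 0, 0, 0, -0.245, 0.415, -0.57, 0, 0, 0, -0.28, 0.4675, -0.64, 0, 0, 0, -0.315, 0.5175, -0.7125, 0, 0, 0, -0.35, 0.57, -0.7825, 0, 0, 0, -0.385, 0.6213, -0.855, 0, 0, 0, -0.42]}}

```text
time: 4.85
tool_pos: [0.53, 0.131, 0.2457]
tcp_rot: [-3.136, -0.002, 2.034]
force: [0.9, 0.2, -0.8]
opening: 0.0204
finger_force: 88.4
```

Scaled: -0.54 rad is -0.135.

Call:
{"op": "move_arm", "data": {"rows": [0, 0, 0, 0, 0, -0.035, 0, 0, 0, 0, 0, -0.07, 0, 0, 0, 0, 0, -0.105, 0, 0, 0, 0, 0, -0.135, 0, 0, 0, 0, 0, -0.135, 0, 0, 0, 0, 0, -0.135]}}

```text
time: 5.45
tool_pos: [0.5304, 0.1296, 0.247]
tcp_rot: [-3.14, -0.003, 2.565]
force: [-0.1, -0.5, -1.6]
opening: 0.0208
finger_force: 88.4
```

```bash
python3 - <<'E'
from h import *
import pickle
c=optics.camera_info("wrist");f=optics.grab_frame("wrist");cv2.imwrite("pics/w1.png",f);pickle.dump(c,open("w1.pkl","wb"))
s,p,R=state();print(p,s["tcp_rot"],s["qpos"].round(2),proj("w",[.5013,.2326,.088],c))
pickle.dump((p,s["tcp_rot"]),open("w1p.pkl","wb"))
E
```

```text
[0.53069776 0.12952259 0.24761648] [-3.14005593e+00 -2.35405842e-03  2.56526608e+00] [ 0.02  0.08  1.66  0.    1.41 -0.98] [416.93445375 114.32077334]
```

View pics/w1.png

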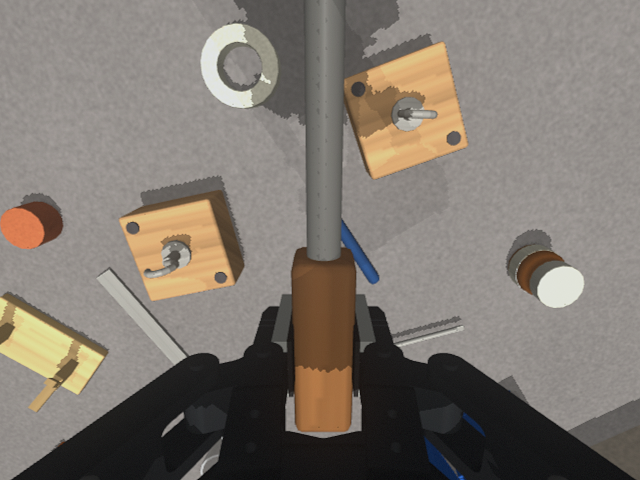

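The wrist view puts the eye block's centre near (406,111). The ring is almost edge-on, from about (397,114) to (437,114). The bar is straight in the grip along column 324. I'll zoom in on the ring.

```bash
python3 - <<'E'
from h import *
import pickle
c=pickle.load(open("w1.pkl","rb"));f=cv2.imread("pics/w1.png")
cv2.imwrite("pics/w1z.png",cv2.resize(f[78:150,360:456],(800,600),interpolation=cv2.INTER_CUBIC))
h=cv2.cvtColor(f,cv2.COLOR_BGR2HSV)
m=cv2.inRange(h,(5,60,60),(25,255,255));k=np.zeros_like(m);k[30:190,340:480]=m[30:190,340:480]
cn=max(cv2.findContours(cv2.morphologyEx(k,cv2.MORPH_CLOSE,np.ones((9,9))),0,2)[0],key=cv2.contourArea);r=cv2.minAreaRect(cn)
B=np.array([ray("w",*p,.05,c)[:2] for p in cv2.boxPoints(r)]);print(r,B.round(4),B.mean(0),np.linalg.norm(np.diff(B,axis=0),axis=1))
E
```

```text
((406.6849060058594, 110.38528442382812), (108.6852798461914, 116.18894958496094), 70.70995330810547) [[0.4435 0.1958]
 [0.4676 0.2854]
 [0.5565 0.2747]
 [0.5333 0.1771]] [0.50023345 0.23323677] [0.09280546 0.0896097  0.10035225]
```

View pics/w1z.png

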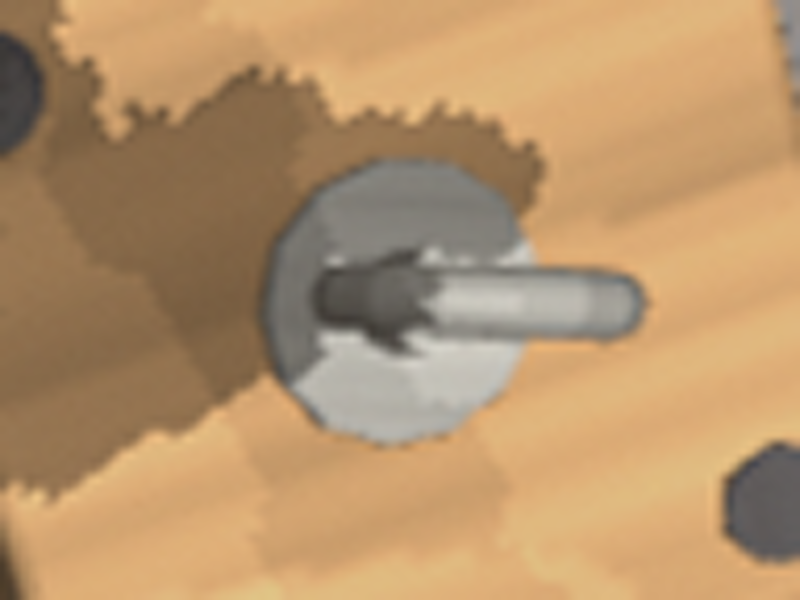

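```bash
python3 - <<'E'
from h import *
import pickle
c=pickle.load(open("w1.pkl","rb"));P=lambda x,y:(360+x/8.333-.45,78+y/8.333-.45)
col=ray("w",*P(400,300),.056,c);l=ray("w",*P(315,293),.088,c);r=ray("w",*P(645,304),.088,c)
print(col,l,r,(l+r)/2,np.linalg.norm(r-l));d=r-l
print("tangent deg",np.degrees(np.arctan2(d[1],d[0])),"normal yaw",np.arctan2(d[1],d[0])+np.pi/2)
# bar axis in tool frame
s,p,R=state()
for v,z in((20,.0),(200,0)):
    pass
f=cv2.imread("pics/w1.png");g=cv2.cvtColor(f,6)
tp=Ro.from_euler("xyz",s["tcp_rot"])
zax=p[2]+.0188
for u,v,dz in((325,20,.0),(324.5,240,.0),(324,255,.011)):
    print(tp.inv().apply(ray("w",u,v,zax+dz,c)-p).round(4))
for v in(10,100,200,240): 
    h=cv2.cvtColor(f,cv2.COLOR_BGR2HSV)[v,280:370]; print(v,g[v,296:352:2])
ring=(l+r)/2;e=.5*(col+ring);yaw=np.arctan2(d[1],d[0])+np.pi/2
E
```

```text
[0.50058123 0.23256871 0.056     ] [0.49219704 0.22070461 0.088     ] [0.5093838  0.24543781 0.088     ] [0.50079042 0.23307121 0.088     ] 0.030118363429965427
tangent deg 55.205078722710304 normal yaw 2.5343067143288573
[ 0.1068  0.     -0.0185]
[ 0.0399  0.     -0.0187]
[ 0.0386 -0.0002 -0.0297]
10 [ 87  84  85  87  72  87  94 101 106 110 111 115 120 129 136 133 125 122
 118 115 111 102  94  88  79 101  99  97]
100 [ 84  84  85  87  83  82  94 100 108 110 113 109 123 129 135 129 125 120
 116 114 108 104  98  87  68  67  89 105]
200 [146 144 135 133 139 100  89  98 107 109 113 118 122 125 127 124 121 120
 116 112 108  99  87 126 139 140 141 145]
240 [150 153 154 149 146 123  86  99 105 110 114 117 119 122 124 123 120 120
 115 110 104  96  80  67  73  78  79  77]
```

```bash
python3 - <<'E'
from h import *
delta([.6526,.1274,.0692],2.534)
E
```

```text
at [0.5307 0.1295 0.2476] [-3.1401e+00 -2.4000e-03  2.5653e+00] row [-0.1038  0.0649  0.1781] [-0.0016 -0.0023  0.0313]
```

Scaled: 0.178 m is 0.445, 0.05 m is 0.125, -0.0023 rad is -0.0006.

Call:
{"op": "move_arm", "data": {"rows": [-0.1, 0.0625, 0, 0, 0, 0.0078, -0.2, 0.125, 0, 0, 0, 0.0078, -0.26, 0.1625, 0.05, -0.0004, -0.0006, 0.0078, -0.26, 0.1625, 0.15, -0.0004, -0.0006, 0.0078, -0.26, 0.1625, 0.25, -0.0004, -0.0006, 0.0078, -0.26, 0.1625, 0.35, -0.0004, -0.0006, 0.0078, -0.26, 0.1625, 0.4125, -0.0004, -0.0006, 0.0078, -0.26, 0.1625, 0.445, -0.0004, -0.0006, 0.0078, -0.26, 0.1625, 0.445, -0.0004, -0.0006, 0.0078, -0.26, 0.1625, 0.445, -0.0004, -0.0006, 0.0078]}}

```text
time: 6.5
tool_pos: [0.6551, 0.1277, 0.0727]
tcp_rot: [3.139, 0.004, 2.536]
force: [-0.0, 0.1, -0.5]
opening: 0.0206
finger_force: 88.5
```

```bash
python3 - <<'E'
from h import *
s,p,R=state();print(p,s["tcp_rot"])
delta([.6526,.1274,.0692],2.534)
E=np.array([.5007,.2329,.088]);tip=p+R.apply([.155,0,-.0188]);o=p+R.apply([.035,0,-.0188])
ims=[]
for n in("top","side"):
    f=optics.grab_frame(n);cv2.imwrite(f"pics/{n}1.png",f)
    a=proj(n,E);b=proj(n,tip);q=proj(n,o);print(n,"eye",a,"tip",b,"org",q)
    x,y=int((a[0]+b[0])/2)-40,int((a[1]+b[1])/2)-50
    ims.append(cv2.resize(f[y:y+120,x:x+80],(400,600),interpolation=cv2.INTER_CUBIC));print(x,y)
cv2.imwrite("pics/z2.png",np.hstack(ims))
E
```

```text
[0.6550862  0.12772875 0.07269816] [3.13867597 0.0040173  2.53619112]
at [0.6551 0.1277 0.0727] [3.1387 0.004  2.5362] row [ 0.0019 -0.0017  0.0035] [0.0029 0.004  0.0022]
top eye [181.40450452 239.2643686 ] tip [187.69809339 229.13178991] org [213.65333196 193.09042465]
144 184
side eye [192.18903667 319.45225497] tip [190.05336465 307.60756563] org [186.09443672 271.26528155]
151 263
```

View pics/z2.png

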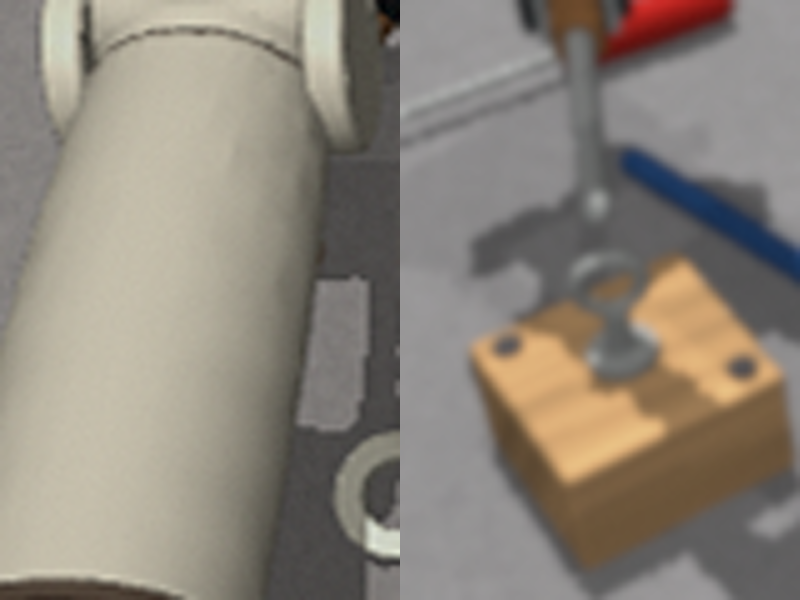

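The side crop shows the eye at (192.4,320), as predicted. The tip is near (190.4,304.5), about 3 px above its prediction, so I'll check the bar's height in the grip.

```bash
python3 - <<'E'
from h import *
import pickle
c=pickle.load(open("w1.pkl","rb"));p,rot=pickle.load(open("w1p.pkl","rb"));R=Ro.from_euler("xyz",rot)
f=cv2.imread("pics/w1.png").astype(float)
h=cv2.cvtColor(f.astype(np.uint8),cv2.COLOR_BGR2HSV)
# widths of shank: predicted vs seen for axis offset d behind TCP
for v in (5,60,120,180,230):
    L=f[v,290:360].astype(int).tolist() 
    g=f[v-3:v+4,290:360].mean((0,2));dg=np.abs(np.diff(g));
    pl=[]
    for d in(.0138,.0188,.0238):
        ax=R.inv().apply(ray("w",324,v,p[2]+d,c)-p);x=ax[0]
        C=-np.array(c["R"]).T@c["t"];ct=R.inv().apply(C-p);hh=abs(-d-ct[2]);dd=hh
        pl.append(round((proj("w",p+R.apply([x,.006,-d]),c)-proj("w",p+R.apply([x,-.006,-d]),c))[0],1))
    i=np.argsort(dg[:25])[-2:];j=25+np.argsort(dg[25:])[-3:]
    print(v,"pred",pl,"edges",290+i+.5,290+j+.5)
s=cv2.imread("pics/side1.png");cv2.imwrite("pics/s_z.png",cv2.resize(s[262:312,165:215],(600,600),interpolation=cv2.INTER_NEAREST))
np.set_printoptions(linewidth=200)
print(cv2.cvtColor(s,6)[294:318,180:204])
E
```

```text
5 pred [np.float64(40.5), np.float64(42.2), np.float64(44.0)] edges [304.5 302.5] [319.5 343.5 345.5]
60 pred [np.float64(38.9), np.float64(40.5), np.float64(42.2)] edges [303.5 305.5] [318.5 342.5 319.5]
120 pred [np.float64(37.1), np.float64(38.6), np.float64(40.3)] edges [297.5 298.5] [348.5 346.5 349.5]
180 pred [np.float64(35.3), np.float64(36.8), np.float64(38.3)] edges [304.5 305.5] [339.5 342.5 341.5]
230 pred [np.float64(33.9), np.float64(35.2), np.float64(36.7)] edges [305.5 306.5] [348.5 349.5 350.5]
[[138 138 139 139 136 127 114 107 105 101  93  84  80  80  75  64  55  53  55  63  73  88 104 119]
 [139 139 139 138 136 127 114 107 104 101  94  85  81  79  73  60  51  49  51  54  57  64  79  96]
 [140 140 140 138 136 127 115 107 105 101  95  87  81  79  73  62  51  48  50  52  53  55  61  71]
 [141 140 141 140 136 129 116 108 105 102  96  87  81  80  77  68  57  51  49  50  52  53  53  56]
 [141 141 141 140 137 128 116 107 105 102  96  88  82  80  80  76  68  60  54  51  49  51  51  52]
 [140 141 141 139 136 125 112 105 105 104  99  90  83  81  82  83  80  74  67  59  51  4
[... 1093 characters left out ...]
6  96]
 [ 96  95  94  93  94  93  89  85  84  83  83  85  90  93  94  94  94  95  96  97  97  96  95  95]
 [ 95  95  94  94  94  92  89  85  85  87  89  92  94  97  98  97  96  95  96  97  97  96  95  95]
 [ 95  95  95  94  94  93  92  93 100 104 105 105 107 109 108 104 101  97  95  96  96  96  96  95]
 [ 95  95  95  95  95  97 103 115 127 130 124 118 116 115 114 110 105 101  98  95  96  98  97  99]
 [ 94  95  94  95  97 106 121 134 142 140 127 115 110 109 108 106 104 104 100  96  97 100 101 104]
 [ 94  95  94  95 101 117 133 139 135 125 112 101  98  99  99  98  99 100  98  96  98 103 106 113]
 [ 96  95  95  96 104 120 131 126 113 101  93  88  90  94  95  95  96  96  96  95  98 105 117 132]]
```

The darker rows 307–312 under the bright taper are the end face, so the tip centre is near (189.5,308). That matches the prediction, so I'll correct the pose and advance.

Scaled: 0.0035 m is 0.0088, 0.002 m is 0.005, 0.002 rad is 0.0005.

Call:
{"op": "move_arm", "data": {"rows": [0.005, -0.0043, 0.0088, 0.0008, 0.001, 0.0005, 0.005, -0.0043, 0.0088, 0.0008, 0.001, 0.0005, 0.005, -0.0043, 0.0088, 0.0008, 0.001, 0.0005, 0.005, -0.0043, 0.0088, 0.0008, 0.001, 0.0005]}}

```text
time: 7.0
tool_pos: [0.6516, 0.1275, 0.068]
tcp_rot: [-3.14, -0.001, 2.535]
force: [0.1, 0.0, -1.2]
opening: 0.0203
finger_force: 88.5
```

```bash
python3 - <<'E'
from h import *
delta([.6526,.1274,.0692],2.534);s=state()[0];print(s["force"],s["wrist_torque"])
E
```

```text
at [0.6516 0.1275 0.068 ] [-3.1404e+00 -1.4000e-03  2.5348e+00] row [-0.0009  0.0005 -0.0012] [-0.0011 -0.0014  0.0008]
[ 0.0855109   0.01702532 -1.20345495] [-0.03285177 -0.02455255  0.0250056 ]
```

Scaled: 0.045 m is 0.1125, -0.001 m is -0.0025.

Call:
{"op": "move_arm", "data": {"rows": [0.02, 0.0013, -0.0025, 0, 0, 0, 0.04, 0.0013, -0.0025, 0, 0, 0, 0.055, 0.0013, -0.0025, 0, 0, 0, 0.07, 0.0013, -0.0025, 0, 0, 0, 0.085, 0.0013, -0.0025, 0, 0, 0, 0.1, 0.0013, -0.0025, 0, 0, 0, 0.1125, 0.0013, -0.0025, 0, 0, 0, 0.1125, 0.0013, -0.0025, 0, 0, 0]}}

```text
time: 7.8
tool_pos: [0.6141, 0.154, 0.0688]
tcp_rot: [-3.14, -0.002, 2.535]
force: [0.0, 0.3, -0.8]
opening: 0.0206
finger_force: 88.5
```

```bash
python3 - <<'E'
from h import *
s,p,R=state();print(p,s["tcp_rot"],s["force"],s["wrist_torque"])
f=optics.grab_frame("side");cv2.imwrite("pics/side2.png",f)
cv2.imwrite("pics/z3.png",cv2.resize(f[255:355,150:250],(600,600),interpolation=cv2.INTER_CUBIC))
E
```

```text
[0.61414552 0.15399395 0.06875787] [-3.13997106e+00 -2.18184120e-03  2.53542953e+00] [ 0.00351961  0.30001125 -0.78867761] [-0.0408833  -0.07740094 -0.01261778]
```

View pics/z3.png

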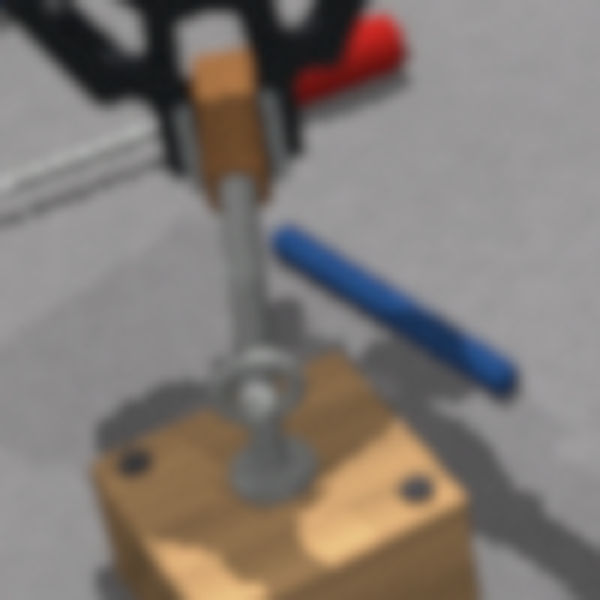

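The tip, at crop (257,398), has passed through the ring, centred at about (262,383), with no contact force. I'll push on until the middle of the shank is in the loop.

Scaled: 0.046 m is 0.115, 0.042 m is 0.105.

Call:
{"op": "move_arm", "data": {"rows": [0.015, 0, 0, 0, 0, 0, 0.03, 0, 0, 0, 0, 0, 0.045, 0, 0, 0, 0, 0, 0.06, 0, 0, 0, 0, 0, 0.075, 0, 0, 0, 0, 0, 0.09, 0, 0, 0, 0, 0, 0.105, 0, 0, 0, 0, 0, 0.115, 0, 0, 0, 0, 0, 0.115, 0, 0, 0, 0, 0, 0.115, 0, 0, 0, 0, 0]}}

```text
time: 8.85
tool_pos: [0.5771, 0.1797, 0.069]
tcp_rot: [-3.14, -0.001, 2.535]
force: [-0.1, -1.0, -1.2]
opening: 0.0209
finger_force: 88.5
```

```bash
cat >> h.py <<'E'
E0=np.array([.5007,.2329])
def swing(angs,d=.095,z=.0688):
    """rows for bar yaw angles about the eye axis"""
    s,p0,R0=state()
    w=np.array(s["wrist_torque"]);F=np.array(s["force"]);r=p0[:2]-E0
    print("at",p0.round(4),np.round(s["tcp_rot"],4),"F",F.round(2),"T",w.round(3),"Mz@eye",round(w[2]+r[0]*F[1]-r[1]*F[0],3))
    for a in angs:
        p=np.array([*(E0-d*np.array([np.cos(a),np.sin(a)])),z]);R1=Ro.from_euler("xyz",[np.pi,0,a])
        print(a,(R0.inv().apply(p-p0)).round(4).tolist(),(R0.inv()*R1).as_rotvec().round(4).tolist())
E
python3 - <<'E'
from h import *
swing(np.round(np.arange(2.534,1.8,-.07),3))
E
```

```text
at [0.5771 0.1797 0.069 ] [-3.1403e+00 -1.4000e-03  2.5349e+00] F [-0.08 -0.98 -1.23] T [-0.075 -0.086  0.021] Mz@eye -0.058
2.534 [-0.0019, 0.0, 0.0002] [-0.0013, -0.0014, 0.0009]
2.464 [-0.0017, -0.0066, 0.0002] [-0.0013, -0.0014, 0.0709]
2.394 [-0.001, -0.0132, 0.0002] [-0.0014, -0.0013, 0.1409]
2.324 [0.0002, -0.0198, 0.0003] [-0.0014, -0.0013, 0.2109]
2.254 [0.0018, -0.0262, 0.0003] [-0.0015, -0.0012, 0.2809]
2.184 [0.0039, -0.0325, 0.0003] [-0.0015, -0.0012, 0.3509]
2.114 [0.0064, -0.0387, 0.0003] [-0.0015, -0.0011, 0.4209]
2.044 [0.0093, -0.0447, 0.0003] [-0.0016, -0.0011, 0.4909]
1.974 [0.0126, -0.0504, 0.0003] [-0.0016, -0.001, 0.5609]
1.904 [0.0164, -0.0559, 0.0003] [-0.0017, -0.001, 0.6309]
1.834 [0.0205, -0.0612, 0.0003] [-0.0017, -0.0009, 0.7009]
```

Scaled: -0.0559 m is -0.1398, -0.0504 m is -0.126, 0.07 rad is 0.0175.

Call:
{"op": "move_arm", "data": {"rows": [-0.0043, -0.0165, 0, 0, 0, 0.0175, -0.0025, -0.033, 0, 0, 0, 0.035, 0.0005, -0.0495, 0, 0, 0, 0.0525, 0.0045, -0.0655, 0, 0, 0, 0.07, 0.0098, -0.0813, 0, 0, 0, 0.0875, 0.016, -0.0968, 0, 0, 0, 0.105, 0.0233, -0.1118, 0, 0, 0, 0.1225, 0.0315, -0.126, 0, 0, 0, 0.14, 0.041, -0.1398, 0, 0, 0, 0.1575, 0.041, -0.1398, 0, 0, 0, 0.1575]}}

```text
time: 9.85
tool_pos: [0.5314, 0.1428, 0.069]
tcp_rot: [-3.139, -0.001, 1.904]
force: [-0.2, 0.4, -2.1]
opening: 0.0207
finger_force: 88.5
```

```bash
python3 - <<'E'
from h import *
swing(np.round(np.arange(1.86,1.39,-.04),3))
E
```

```text
at [0.5314 0.1428 0.069 ] [-3.1393e+00 -6.0000e-04  1.9041e+00] F [-0.15  0.43 -2.08] T [-0.095 -0.06   0.011] Mz@eye 0.01
1.86 [0.0003, -0.0038, 0.0002] [-0.0023, -0.0005, 0.0441]
1.82 [0.0005, -0.0076, 0.0002] [-0.0023, -0.0005, 0.0841]
1.78 [0.0009, -0.0113, 0.0003] [-0.0023, -0.0004, 0.1241]
1.74 [0.0014, -0.0151, 0.0003] [-0.0023, -0.0004, 0.1641]
1.7 [0.0021, -0.0188, 0.0003] [-0.0023, -0.0003, 0.2041]
1.66 [0.003, -0.0225, 0.0003] [-0.0023, -0.0003, 0.2441]
1.62 [0.004, -0.0262, 0.0003] [-0.0023, -0.0002, 0.2841]
1.58 [0.0051, -0.0298, 0.0003] [-0.0024, -0.0002, 0.3241]
1.54 [0.0064, -0.0334, 0.0003] [-0.0024, -0.0001, 0.3641]
1.5 [0.0078, -0.0369, 0.0003] [-0.0024, -0.0001, 0.4041]
1.46 [0.0094, -0.0404, 0.0003] [-0.0024, -0.0001, 0.4441]
1.42 [0.0111, -0.0438, 0.0003] [-0.0024, -0.0, 0.4841]
```

Scaled: -0.0262 m is -0.0655, -0.0225 m is -0.0563, 0.284 rad is 0.071.

Call:
{"op": "move_arm", "data": {"rows": [0.0008, -0.0095, 0, 0, 0, 0.011, 0.0013, -0.019, 0, 0, 0, 0.021, 0.0023, -0.0283, 0, 0, 0, 0.031, 0.0035, -0.0378, 0, 0, 0, 0.041, 0.0053, -0.047, 0, 0, 0, 0.051, 0.0075, -0.0563, 0, 0, 0, 0.061, 0.01, -0.0655, 0, 0, 0, 0.071, 0.01, -0.0655, 0, 0, 0, 0.071]}}

```text
time: 10.65
tool_pos: [0.5058, 0.1383, 0.0693]
tcp_rot: [-3.14, 0.0, 1.622]
force: [-0.3, -0.2, -0.5]
opening: 0.0209
finger_force: 88.5
```

```bash
python3 - <<'E'
from h import *
swing(np.round(np.arange(1.58,1.1,-.04),3))
E
```

```text
at [0.5058 0.1383 0.0693] [-3.1397e+00  1.0000e-04  1.6223e+00] F [-0.32 -0.23 -0.53] T [-0.021  0.09   0.178] Mz@eye 0.147
1.58 [-0.0002, -0.0042, 0.0005] [-0.0019, 0.0001, 0.0423]
1.54 [0.0, -0.008, 0.0005] [-0.0019, 0.0002, 0.0823]
1.5 [0.0004, -0.0118, 0.0005] [-0.0019, 0.0002, 0.1223]
1.46 [0.0009, -0.0156, 0.0005] [-0.0019, 0.0002, 0.1623]
1.42 [0.0016, -0.0193, 0.0005] [-0.0019, 0.0003, 0.2023]
1.38 [0.0025, -0.023, 0.0005] [-0.0019, 0.0003, 0.2423]
1.34 [0.0035, -0.0267, 0.0005] [-0.0019, 0.0004, 0.2823]
1.3 [0.0046, -0.0303, 0.0005] [-0.0019, 0.0004, 0.3223]
1.26 [0.0059, -0.0339, 0.0005] [-0.0019, 0.0004, 0.3623]
1.22 [0.0073, -0.0374, 0.0005] [-0.0019, 0.0005, 0.4023]
1.18 [0.0088, -0.0409, 0.0005] [-0.0019, 0.0005, 0.4423]
1.14 [0.0105, -0.0443, 0.0005] [-0.0019, 0.0006, 0.4823]
```

Scaled: -0.0267 m is -0.0668, -0.023 m is -0.0575, 0.282 rad is 0.0705.

Call:
{"op": "move_arm", "data": {"rows": [-0.0005, -0.0105, 0, 0, 0, 0.0105, 0, -0.02, 0, 0, 0, 0.0205, 0.001, -0.0295, 0, 0, 0, 0.0305, 0.0023, -0.039, 0, 0, 0, 0.0405, 0.004, -0.0483, 0, 0, 0, 0.0505, 0.0063, -0.0575, 0, 0, 0, 0.0605, 0.0088, -0.0668, 0, 0, 0, 0.0705, 0.0088, -0.0668, 0, 0, 0, 0.0705]}}

```text
time: 11.45
tool_pos: [0.4791, 0.1407, 0.0693]
tcp_rot: [-3.14, 0.0, 1.341]
force: [0.6, 0.9, -1.9]
opening: 0.0208
finger_force: 88.5
```

```bash
python3 - <<'E'
from h import *
swing(np.round(np.arange(1.32,1.1,-.02),3))
E
```

```text
at [0.4791 0.1407 0.0693] [-3.1401e+00  2.0000e-04  1.3406e+00] F [ 0.64  0.92 -1.88] T [ 0.052 -0.013  0.132] Mz@eye 0.171
1.32 [-0.0003, -0.002, 0.0006] [-0.0014, 0.0002, 0.0206]
1.3 [-0.0003, -0.0039, 0.0006] [-0.0014, 0.0002, 0.0406]
1.28 [-0.0002, -0.0058, 0.0006] [-0.0014, 0.0002, 0.0606]
1.26 [-0.0, -0.0077, 0.0006] [-0.0014, 0.0003, 0.0806]
1.24 [0.0001, -0.0096, 0.0006] [-0.0014, 0.0003, 0.1006]
1.22 [0.0003, -0.0115, 0.0006] [-0.0014, 0.0003, 0.1206]
1.2 [0.0006, -0.0133, 0.0006] [-0.0014, 0.0003, 0.1406]
1.18 [0.0009, -0.0152, 0.0006] [-0.0014, 0.0003, 0.1606]
1.16 [0.0012, -0.0171, 0.0006] [-0.0014, 0.0003, 0.1806]
1.14 [0.0016, -0.019, 0.0006] [-0.0014, 0.0003, 0.2006]
1.12 [0.002, -0.0208, 0.0006] [-0.0014, 0.0004, 0.2206]
```

Scaled: 0.001 m is 0.0025, -0.01 rad is -0.0025.

Call:
{"op": "move_arm", "data": {"rows": [0, 0.0025, 0, 0, 0, -0.0025, 0, 0.0025, 0, 0, 0, -0.0025, 0, 0.0025, 0, 0, 0, -0.0025]}}

```text
time: 11.75
tool_pos: [0.48, 0.1405, 0.0692]
tcp_rot: [-3.139, 0.0, 1.349]
force: [0.5, 1.2, -0.6]
opening: 0.0207
finger_force: 88.5
```

```bash
python3 - <<'E'
from h import *
swing([1.28])
E
```

```text
at [0.48   0.1405 0.0692] [-3.1394e+00  2.0000e-04  1.3495e+00] F [ 0.54  1.22 -0.55] T [0.289 0.035 0.109] Mz@eye 0.134
1.28 [-0.0, -0.0066, 0.0004] [-0.0021, 0.0003, 0.0695]
```

Scaled: -0.0066 m is -0.0165, -0.0048 m is -0.012, 0.05 rad is 0.0125.

Call:
{"op": "move_arm", "data": {"rows": [0, -0.0063, 0, 0, 0, 0.0063, 0, -0.012, 0, 0, 0, 0.0125, 0, -0.0165, 0, 0, 0, 0.0175, 0, -0.0165, 0, 0, 0, 0.0175]}}

```text
time: 12.15
tool_pos: [0.4733, 0.1421, 0.0693]
tcp_rot: [-3.14, 0.0, 1.278]
force: [0.8, 4.4, -1.4]
opening: 0.0206
finger_force: 88.5
```

```bash
python3 - <<'E'
from h import *
swing([1.255,1.23])
E
```

```text
at [0.4733 0.1421 0.0693] [-3.1401e+00  1.0000e-04  1.2780e+00] F [ 0.81  4.44 -1.38] T [ 0.603 -0.085  0.114] Mz@eye 0.066
1.255 [-0.0001, -0.0022, 0.0005] [-0.0015, 0.0001, 0.023]
1.23 [-0.0, -0.0046, 0.0005] [-0.0015, 0.0001, 0.048]
```

Scaled: -0.0046 m is -0.0115, -0.0022 m is -0.0055, 0.048 rad is 0.012.

Call:
{"op": "move_arm", "data": {"rows": [0, -0.0055, 0, 0, 0, 0.0058, 0, -0.0115, 0, 0, 0, 0.012, 0, -0.0115, 0, 0, 0, 0.012]}}

```text
time: 12.45
tool_pos: [0.4689, 0.1434, 0.0693]
tcp_rot: [-3.14, 0.0, 1.229]
force: [0.6, 4.3, -2.4]
opening: 0.0204
finger_force: 88.5
```

```bash
python3 - <<'E'
from h import *
swing([1.21,1.18])
E
```

```text
at [0.4689 0.1434 0.0693] [-3.1401  0.      1.2293] F [ 0.64  4.3  -2.39] T [ 0.685 -0.112  0.099] Mz@eye 0.02
1.21 [-0.0001, -0.0019, 0.0005] [-0.0015, 0.0, 0.0193]
1.18 [0.0, -0.0047, 0.0005] [-0.0015, 0.0001, 0.0493]
```

```bash
cat >> h.py <<'E'
def mz(n=6):
    o=[]
    for i in range(n):
        s,p,_=state();w=s["wrist_torque"];F=s["force"];r=p[:2]-E0;o.append([*F,w[2],w[2]+r[0]*F[1]-r[1]*F[0]])
        optics.grab_frame("side")
    o=np.array(o);print("F,Tz,Mz",o.mean(0).round(3),"sd",o.std(0).round(3))
E
python3 - <<'E'
from h import *
mz()
E
```

```text
F,Tz,Mz [ 1.204  4.773 -1.343  0.145  0.101] sd [0.534 0.288 0.617 0.022 0.06 ]
```

Scaled: -0.0047 m is -0.0118, -0.0019 m is -0.0048, 0.05 rad is 0.0125.

Call:
{"op": "move_arm", "data": {"rows": [0, -0.0048, 0, 0, 0, 0.005, 0, -0.0118, 0, 0, 0, 0.0125, 0, -0.0118, 0, 0, 0, 0.0125]}}

```text
time: 13.05
tool_pos: [0.4645, 0.1451, 0.0693]
tcp_rot: [-3.14, -0.0, 1.179]
force: [0.4, 5.6, -2.5]
opening: 0.021
finger_force: 88.5
```

```bash
python3 - <<'E'
from h import *
mz();swing([1.155,1.13])
E
```

```text
F,Tz,Mz [ 1.183  5.749 -1.669  0.174  0.07 ] sd [0.43  0.54  0.529 0.042 0.052]
at [0.4645 0.1451 0.0693] [-3.1398  0.      1.1799] F [ 1.55  4.65 -0.81] T [ 0.738 -0.186  0.187] Mz@eye 0.155
1.155 [0.0, -0.0024, 0.0005] [-0.0018, 0.0001, 0.0249]
1.13 [0.0001, -0.0048, 0.0005] [-0.0018, 0.0001, 0.0499]
```

Scaled: -0.0048 m is -0.012, -0.0024 m is -0.006, 0.05 rad is 0.0125.

Call:
{"op": "move_arm", "data": {"rows": [0, -0.006, 0, 0, 0, 0.0063, 0, -0.012, 0, 0, 0, 0.0125, 0, -0.012, 0, 0, 0, 0.0125]}}

```text
time: 13.65
tool_pos: [0.4602, 0.147, 0.0694]
tcp_rot: [-3.14, -0.0, 1.129]
force: [1.7, 6.1, -1.9]
opening: 0.0207
finger_force: 88.4
```

```bash
python3 - <<'E'
from h import *
mz();swing([1.105,1.08])
E
```

```text
F,Tz,Mz [ 1.732  6.249 -1.911  0.18   0.076] sd [0.283 0.242 0.221 0.013 0.034]
at [0.4602 0.147  0.0693] [-3.1400e+00 -2.0000e-04  1.1299e+00] F [ 1.76  5.14 -0.96] T [ 0.792 -0.226  0.198] Mz@eye 0.141
1.105 [0.0, -0.0024, 0.0005] [-0.0016, -0.0001, 0.0249]
1.08 [0.0001, -0.0048, 0.0006] [-0.0016, -0.0001, 0.0499]
```

Scaled: -0.0048 m is -0.012, -0.0024 m is -0.006, 0.05 rad is 0.0125.

Call:
{"op": "move_arm", "data": {"rows": [0, -0.006, 0, 0, 0, 0.0063, 0, -0.012, 0, 0, 0, 0.0125, 0, -0.012, 0, 0, 0, 0.0125]}}

```text
time: 14.25
tool_pos: [0.4561, 0.149, 0.0694]
tcp_rot: [-3.141, -0.0, 1.08]
force: [3.3, 6.2, -2.5]
opening: 0.0205
finger_force: 88.3
```

```bash
python3 - <<'E'
from h import *
mz();swing([1.055,1.03])
E
```

```text
F,Tz,Mz [ 2.587  6.075 -2.253  0.342  0.288] sd [0.447 0.58  0.561 0.021 0.055]
at [0.4561 0.149  0.0694] [-3.1407e+00 -2.0000e-04  1.0804e+00] F [ 2.22  5.9  -2.08] T [ 0.737 -0.324  0.362] Mz@eye 0.285
1.055 [0.0001, -0.0026, 0.0006] [-0.0009, -0.0002, 0.0254]
1.03 [0.0001, -0.005, 0.0006] [-0.0009, -0.0002, 0.0504]
```

The torque jumped from about 0.08 to 0.29 N m, so the eye has reached its stop. I'll lean in slightly more and hold.

Scaled: -0.0015 m is -0.0038, -0.0008 m is -0.002, 0.015 rad is 0.0038.

Call:
{"op": "move_arm", "data": {"rows": [0, -0.002, 0, 0, 0, 0.002, 0, -0.0038, 0, 0, 0, 0.0038, 0, -0.0038, 0, 0, 0, 0.0038, 0, -0.0038, 0, 0, 0, 0.0038]}}

```text
time: 14.95
tool_pos: [0.455, 0.1496, 0.0695]
tcp_rot: [-3.141, -0.0, 1.066]
force: [2.4, 5.9, -3.5]
opening: 0.0205
finger_force: 88.3
```

```bash
python3 - <<'E'
from h import *
mz(8);swing([1.055,1.04])
E
```

```text
F,Tz,Mz [ 3.173  5.765 -2.858  0.449  0.45 ] sd [0.341 0.531 0.462 0.023 0.051]
at [0.455  0.1496 0.0695] [-3.1411e+00 -3.0000e-04  1.0657e+00] F [ 2.25  7.34 -3.54] T [ 0.707 -0.395  0.435] Mz@eye 0.286
1.055 [0.0, -0.0013, 0.0007] [-0.0005, -0.0003, 0.0107]
1.04 [0.0, -0.0027, 0.0007] [-0.0005, -0.0003, 0.0257]
```

Call:
{"op": "move_arm", "data": {"rows": [0, 0, 0, 0, 0, 0, 0, 0, 0, 0, 0, 0, 0, 0, 0, 0, 0, 0]}}

```text
time: 15.65
tool_pos: [0.455, 0.1496, 0.0695]
tcp_rot: [-3.141, -0.0, 1.066]
force: [2.4, 5.6, -2.9]
opening: 0.0203
finger_force: 88.3
```

```bash
python3 - <<'E'
from h import *
mz(4);swing(np.round([1.1,1.14,1.19,1.24,1.29,1.34,1.39],3))
E
```

```text
F,Tz,Mz [ 2.682  5.99  -2.772  0.443  0.393] sd [0.194 0.27  0.262 0.026 0.025]
at [0.455  0.1496 0.0695] [-3.1411e+00 -3.0000e-04  1.0658e+00] F [ 3.07  6.13 -3.19] T [ 0.686 -0.369  0.448] Mz@eye 0.424
1.1 [0.0001, 0.003, 0.0007] [-0.0005, -0.0003, -0.0342]
1.14 [0.0003, 0.0068, 0.0007] [-0.0005, -0.0003, -0.0742]
1.19 [0.0007, 0.0115, 0.0007] [-0.0005, -0.0003, -0.1242]
1.24 [0.0014, 0.0162, 0.0007] [-0.0005, -0.0003, -0.1742]
1.29 [0.0024, 0.0208, 0.0007] [-0.0005, -0.0003, -0.2242]
1.34 [0.0036, 0.0254, 0.0006] [-0.0005, -0.0003, -0.2742]
1.39 [0.005, 0.03, 0.0006] [-0.0004, -0.0003, -0.3242]
```

It's snug at about 0.4 N m and was held for a moment. Now I'll swing back to free the bar.

Scaled: 0.03 m is 0.075, 0.0254 m is 0.0635, -0.324 rad is -0.081.

Call:
{"op": "move_arm", "data": {"rows": [0.0003, 0.0075, 0, 0, 0, -0.0085, 0.0008, 0.017, 0, 0, 0, -0.0185, 0.0018, 0.0288, 0, 0, 0, -0.031, 0.0035, 0.0405, 0, 0, 0, -0.0435, 0.006, 0.052, 0, 0, 0, -0.056, 0.009, 0.0635, 0, 0, 0, -0.0685, 0.0125, 0.075, 0, 0, 0, -0.081, 0.0125, 0.075, 0, 0, 0, -0.081]}}

```text
time: 16.65
tool_pos: [0.4832, 0.1383, 0.0692]
tcp_rot: [-3.139, 0.002, 1.389]
force: [-0.9, -0.2, -1.0]
opening: 0.0206
finger_force: 88.5
```

```bash
python3 - <<'E'
from h import *
mz(4);swing([1.39])
E
```

```text
F,Tz,Mz [-0.412  0.323 -0.991 -0.016 -0.061] sd [0.496 0.742 0.171 0.036 0.032]
at [0.4826 0.1389 0.069 ] [-3.1389e+00  1.1000e-03  1.3887e+00] F [ 0.07  0.3  -0.95] T [-0.026  0.023  0.012] Mz@eye 0.013
1.39 [0.0008, 0.0009, 0.0002] [-0.0027, 0.0011, -0.0013]
```

Free. Next I'll draw it out along its axis by 85 mm.

Scaled: -0.085 m is -0.2125, -0.036 m is -0.09.

Call:
{"op": "move_arm", "data": {"rows": [-0.015, 0.0025, 0, 0, 0, 0, -0.0325, 0.0025, 0, 0, 0, 0, -0.05, 0.0025, 0, 0, 0, 0, -0.07, 0.0025, 0, 0, 0, 0, -0.09, 0.0025, 0, 0, 0, 0, -0.11, 0.0025, 0, 0, 0, 0, -0.13, 0.0025, 0, 0, 0, 0, -0.15, 0.0025, 0, 0, 0, 0, -0.17, 0.0025, 0, 0, 0, 0, -0.1925, 0.0025, 0, 0, 0, 0, -0.2125, 0.0025, 0, 0, 0, 0, -0.2125, 0.0025, 0, 0, 0, 0]}}

```text
time: 18.05
tool_pos: [0.4686, 0.0543, 0.0692]
tcp_rot: [-3.139, 0.001, 1.389]
force: [0.3, 0.2, -1.4]
opening: 0.0206
finger_force: 88.5
```

```bash
python3 - <<'E'
from h import *
s,p,_=state();print(p,s["tcp_rot"],s["force"],"dist to eye",np.linalg.norm(p[:2]-E0))
E
```

```text
[0.4686181  0.05434541 0.06922105] [-3.13948740e+00  6.99619362e-04  1.38859978e+00] [ 0.27226766  0.19219007 -1.35495847] dist to eye 0.18141386491651054
```

Scaled: -0.18 m is -0.45, -0.17 m is -0.425.

Call:
{"op": "move_arm", "data": {"rows": [0, 0, -0.05, 0, 0, 0, 0, 0, -0.15, 0, 0, 0, 0, 0, -0.25, 0, 0, 0, 0, 0, -0.35, 0, 0, 0, 0, 0, -0.425, 0, 0, 0, 0, 0, -0.45, 0, 0, 0, 0, 0, -0.45, 0, 0, 0]}}

```text
time: 18.75
tool_pos: [0.4699, 0.0553, 0.2502]
tcp_rot: [3.141, 0.0, 1.39]
force: [-0.1, 0.7, -1.2]
opening: 0.021
finger_force: 88.6
```

```bash
python3 - <<'E'
from h import *
import pickle
delta([.4147,-.277,.247],.348)
c=optics.camera_info("wrist");f=optics.grab_frame("wrist");cv2.imwrite("pics/w2.png",f)
h=lambda q:cv2.cvtColor(q,cv2.COLOR_BGR2HSV)[200:300,318:330].astype(float).mean(1).round(0)[:,1]
a=cv2.imread("pics/w1.png");print(h(a)[30:75]);print(h(f)[30:75])
E
```

```text
at [0.4699 0.0553 0.2502] [3.1409e+00 3.0000e-04 1.3899e+00] row [-0.3368  0.0055  0.0033] [ 8.0000e-04 -1.0000e-04  1.0419e+00]
[ 14.  13.  13.  14.  13.  13.  13.  13.  14.  14.  13.  13.  13.  13.
  14.  14.  13.  13.  13.  14.  13.  13.  13.  14.  14.  13.  14.  14.
  13.  12.  21. 121. 131. 128. 133. 134. 137. 139. 141. 140. 140. 140.
 141. 142. 142.]
[ 14.  14.  14.  14.  14.  14.  14.  14.  14.  14.  14.  14.  14.  15.
  14.  14.  14.  14.  14.  14.  14.  14.  14.  14.  14.  14.  14.  14.
  14.  13.  19. 121. 130. 129. 132. 135. 138. 140. 140. 140. 141. 141.
 141. 141. 142.]
```

The bar hasn't slipped in the grip, so the original grasp pose still holds for putting it back.

Scaled: -0.337 m is -0.8425, 0.0055 m is 0.0138, 1.042 rad is 0.2605.

Call:
{"op": "move_arm", "data": {"rows": [-0.0875, 0, 0, 0, 0, 0.025, -0.175, 0, 0, 0, 0, 0.0525, -0.2625, 0, 0, 0, 0, 0.08, -0.35, 0.0025, 0, 0, 0, 0.1075, -0.4375, 0.005, 0, 0, 0, 0.135, -0.525, 0.0075, 0, 0, 0, 0.1625, -0.6125, 0.01, 0, 0, 0, 0.19, -0.7, 0.0125, 0, 0, 0, 0.2175, -0.7875, 0.0138, 0, 0, 0, 0.245, -0.8425, 0.0138, 0.0075, 0, 0, 0.2605, -0.8425, 0.0138, 0.0075, 0, 0, 0.2605, -0.8425, 0.0138, 0.0075, 0, 0, 0.2605]}}

```text
time: 20.0
tool_pos: [0.4129, -0.2762, 0.2438]
tcp_rot: [-3.136, 0.004, 0.348]
force: [0.2, 1.0, -2.8]
opening: 0.0206
finger_force: 88.6
```

```bash
python3 - <<'E'
from h import *
delta([.4147,-.277,.0347],.348);print(state()[0]["force"])
E
```

```text
at [ 0.4129 -0.2762  0.2438] [-3.1362  0.0036  0.3478] row [0.0021 0.0025 0.2091] [-0.0054  0.0036 -0.0002]
[ 0.16275015  1.02842874 -2.84819026]
```

Scaled: 0.175 m is 0.4375, 0.155 m is 0.3875.

Call:
{"op": "move_arm", "data": {"rows": [0.0025, 0.0025, 0.1, 0, 0, 0, 0.0025, 0.0025, 0.2, 0, 0, 0, 0.0025, 0.0025, 0.3, 0, 0, 0, 0.0025, 0.0025, 0.3875, 0, 0, 0, 0.0025, 0.0025, 0.4375, 0, 0, 0, 0.0025, 0.0025, 0.4375, 0, 0, 0, 0.0025, 0.0025, 0.4375, 0, 0, 0, 0.0025, 0.0025, 0.4375, 0, 0, 0]}}

```text
time: 20.8
tool_pos: [0.4158, -0.2783, 0.0729]
tcp_rot: [3.14, 0.001, 0.349]
force: [-1.0, -0.4, -1.4]
opening: 0.0206
finger_force: 88.5
```

```bash
python3 - <<'E'
from h import *
delta([.4147,-.277,.0347],.348);print(state()[0]["force"])
E
```

```text
at [ 0.4158 -0.2783  0.0729] [3.1396e+00 9.0000e-04 3.4870e-01] row [-0.0006 -0.0016  0.0382] [0.002  0.0009 0.0007]
[-0.9669314  -0.39840717 -1.42727719]
```

Scaled: 0.034 m is 0.085, -0.0016 m is -0.004, 0.001 rad is 0.0003.

Call:
{"op": "move_arm", "data": {"rows": [-0.0015, -0.004, 0.02, 0.0003, 0, 0, -0.0015, -0.004, 0.04, 0.0003, 0, 0, -0.0015, -0.004, 0.06, 0.0003, 0, 0, -0.0015, -0.004, 0.075, 0.0003, 0, 0, -0.0015, -0.004, 0.085, 0.0003, 0, 0, -0.0015, -0.004, 0.085, 0.0003, 0, 0, -0.0015, -0.004, 0.085, 0.0003, 0, 0]}}

```text
time: 21.5
tool_pos: [0.4136, -0.2766, 0.0374]
tcp_rot: [-3.14, 0.002, 0.348]
force: [-0.3, 0.1, -1.2]
opening: 0.0209
finger_force: 88.6
```

```bash
python3 - <<'E'
from h import *
delta([.4147,-.277,.0347],.348);mz(3)
E
```

```text
at [ 0.4136 -0.2766  0.0374] [-3.140e+00  2.100e-03  3.478e-01] row [0.0009 0.0008 0.0027] [-0.0016  0.0021 -0.0002]
F,Tz,Mz [ 0.062 -0.559 -0.652  0.008  0.088] sd [0.32  0.605 0.474 0.04  0.217]
```

Call:
{"op": "move_arm", "data": {"rows": [0.0013, 0.0013, 0.0025, 0, 0, 0, 0.0013, 0.0013, 0.005, 0, 0, 0, 0.0013, 0.0013, 0.0063, 0, 0, 0, 0.0013, 0.0013, 0.0063, 0, 0, 0, 0.0013, 0.0013, 0.0063, 0, 0, 0]}}

```text
time: 22.15
tool_pos: [0.4145, -0.2771, 0.0351]
tcp_rot: [-3.141, 0.002, 0.348]
force: [0.2, 0.4, 0.0]
opening: 0.0209
finger_force: 88.7
```

```bash
python3 - <<'E'
from h import *
delta([.4147,-.277,.0347],.348);mz(3)
E
```

```text
at [ 0.4145 -0.2771  0.0351] [-3.1407e+00  1.7000e-03  3.4760e-01] row [ 0.0003 -0.      0.0004] [-0.0009  0.0017 -0.0004]
F,Tz,Mz [-0.049 -0.316 -0.077 -0.13  -0.128] sd [0.151 0.54  0.276 0.032 0.053]
```

Scaled: 0.0004 m is 0.001.

Call:
{"op": "move_arm", "data": {"rows": [0, 0, 0.001, 0, 0, 0, 0, 0, 0.001, 0, 0, 0]}}

```text
time: 22.5
tool_pos: [0.4145, -0.2771, 0.0349]
tcp_rot: [-3.141, 0.002, 0.348]
force: [-0.1, 0.2, 4.7]
opening: 0.0205
finger_force: 89.0
```

Call:
{"op": "move_arm", "data": {"rows": [0, 0, 0, 0, 0, 0, 0, 0, 0, 0, 0, 0, 0, 0, 0, 0, 0, 0, 0, 0, 0, 0, 0, 0, 0, 0, 0, 0, 0, 0, 0, 0, 0, 0, 0, 0, 0, 0, 0, 0, 0, 0, 0, 0, 0, 0, 0, 0], "fingers": 0.85, "force": 20}}

```text
time: 23.3
tool_pos: [0.4142, -0.2768, 0.0345]
tcp_rot: [-3.14, 0.002, 0.348]
force: [0.1, -0.0, 0.9]
opening: 0.0729
finger_force: 0.0
```

Scaled: -0.165 m is -0.4125, -0.13 m is -0.325.

Call:
{"op": "move_arm", "data": {"rows": [0, 0, -0.05, 0, 0, 0, 0, 0, -0.125, 0, 0, 0, 0, 0, -0.225, 0, 0, 0, 0, 0, -0.325, 0, 0, 0, 0, 0, -0.4125, 0, 0, 0, 0, 0, -0.4125, 0, 0, 0, 0, 0, -0.4125, 0, 0, 0]}}

```text
time: 24.0
tool_pos: [0.4149, -0.2773, 0.2002]
tcp_rot: [3.141, 0.001, 0.348]
force: [-0.6, -0.2, -0.8]
opening: 0.0727
finger_force: 0.0
```

```bash
python3 - <<'E'
from h import *
s,p,R=state();print(p,s["tcp_rot"],s["force"])
f=optics.grab_frame("wrist");cv2.imwrite("pics/w3.png",f)
E
```

```text
[ 0.4149042  -0.27727673  0.20015316] [3.14147426e+00 1.43424330e-03 3.47813895e-01] [-0.56674939 -0.15772071 -0.79351665]
```

View pics/w3.png

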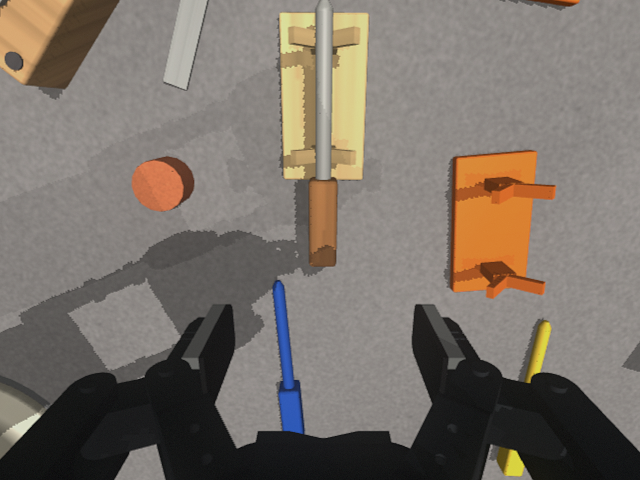

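The bar is back in both notches, as at the start: tip near (324,4), joint near (323,179), handle end near (322,265). The gripper is clear of everything.

```bash
python3 -c "
from rig import manip
print(manip.sign_off())"
```

```text
the job is handed in; nothing more can be done
None
```

I turned the eye clockwise to its stop and leaned on it at about 0.4 N m (snug from 0.25, forced above 0.6), then laid the bar back in its V-rest; the job was handed in after about 24 s on the robot's clock, and the sign-off gave no verdict.

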